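Put the hand tools back in the tool-box tray

ROBOT

A 6-joint arm with a two-finger parallel gripper is mounted at the origin on a cart in front of the work surface, level with it; the furniture and walls round the work are solid. World frame = base frame: x ahead of the robot, y to its left, z up, the work surface at z = 0. Lengths are in mm, angles in rad, forces in N, time in s.
With the tool pointing down it reaches from about 350 to 875 mm from the base axis. Payload 4.2 kg.
Tool frame: the origin (TCP) lies between the finger pads; the fingertips stand 14 mm ahead of it and the grasp point (between the pads) lies 5 mm behind it; z points along the fingers, y is the line along which they close (so a half turn about z gives the same grasp; the last joint's range is limited). The gripper opens to 85 mm and grips with 20 to 120 N. Pads are 22 mm wide; open, the fingers measure 114 mm over their backs; the gripper's body (76 mm by 85 mm) begins 54 mm behind the grasp point. The pads swing forward as they close: fully open they stand 13 mm farther back than shut.
Start: joints at [1.543, 0.385, 0.008, 0, -1.194, -0.259], TCP at [176.771, 599.459, 245.312] pointing down, gripper open.
Joint ranges: [-3.14, 3.14], [-1.21, 2.06], [-1.07, 1.41], [-3.16, 2.05], [-2.99, -0.16], [-3.1, 3.1]. Speed limits (rad/s): [2.79, 2.79, 3.14, 3.14, 3.14, 3.14].

INTERFACE

Orientations are given as a unit quaternion [x, y, z, w].
In Python, from bench import * gives the robot as it stands.
- The arm moves only by the tool carry_out, never from a script. Its argument "motion" is a list of rows, each a list of 7 numbers: the turn, a rotation vector about the tool's x, y, z in rad, then the shift along the tool's x, y, z in mm, then the opening, from -1 (shut) to 1 (fully open), so that 0 is half open. A call has 1 to 5 rows; each row is the pose to reach, as a shift and turn from the pose commanded when the call began, along the tool's axes at that moment; what a row does not reach only later rows make up. A row lasts 1/8 s, in which the tool goes at most 62.5 mm and 10.7 degrees, less where a joint would pass 70% of its speed; a pose out of reach is approached as far as the arm can. A call with a gripper value outside its range is refused whole. The fingers move at their own pace and stop on an object; the grip force is fixed at half the most. Time passes only in rows, so rows that repeat a pose let the fingers close. It gives the time, the measured TCP pose, the force, the opening and the grip force at its end, in the units of the state.
- read_state(): the state, without advancing time (a new reading comes with each control period).
- get_image(name): name is "scene" or "side" or "wrist"; returns a dict with "color" (480x640x3 uint8, blue, green, red), "mtx" (3x3 intrinsics, pixels), "k1" (the pictures are not rectified: a ray, as slopes to the right and down, at radius r is drawn at 1 + k1 r^2 times it, then the intrinsics apply), "position" and "orientation" of the camera in the world. Camera axes: x right, y down, z forward; pixel columns grow to the right and rows downward; lengths in mm; the calibration is good to about 2 mm. A picture is of the moment at which its call begins. There is no depth.
- job_done(): hands the job in; it is judged then, once.
The state is a dict: "clock": time; "joints": joint angles; "joint_vel": joint speeds; "joint_efforts": joint torques, N m; "position": TCP position; "ee_rot": TCP orientation; "contact_force": force on the tool from outside, world axes, zero at the start; "wrist_torque": the same for the moment, N m; "gripper_width": finger opening in mm; "grasp_force": force on a finger pad.
Only numpy, scipy, OpenCV 4.12 (cv2) and the standard library are available. Lean on these libraries where they do the work, as an engineer would, in place of code of your own. Each camera call takes 0.05 s, during which the arm holds its last target. There are 200 camera calls.

TASK

Put the four tools lying beside the red tray (the pliers, the paint brush, the tape measure and the sanding block) back into the tray, each in the moulded insert whose recess is made for it, the way round that the recess shows and lying fully down in it. Lay them in rather than dropping them, leave the rolls of tape where they are, and let go of everything at the end.

Things in the scene. Friction and masses are not known exactly. Their poses are not given: they have to be found in the camera images.
- pliers_grip (a point): Combination pliers lying flat and shut, 173 mm long, 13 mm thick, two red handles, steel jaws. Point in the middle of the joint, 6 mm above what they lie on; there they are 44 mm wide (x) and 8 mm thick (2 to 10 mm up); grasp them there across x. y points from the jaws to the handles: jaw tips at y = -71 mm, handle ends at +101 mm. They balance 19 mm towards the handles.
- brush_grip (a point): Paint brush lying flat, 255 mm long, dark bristles, red handle. Point in the middle of its metal band, 9 mm above what it lies on; the band is 54 mm wide (x), 36 mm long and 18 mm thick; grasp it there across x. y points from the bristles (ends at y = -79 mm) to the handle (end at +175 mm). It balances 23 mm towards the handle.
- tape_measure_grip (a point): Pocket tape measure lying on its side, yellow and black case 65 mm (x) by 68 mm (y), 34 mm high, with the metal hook of its blade standing out 20 mm at the -y end, at the -x corner. Point in the middle of the case, 17 mm above what it lies on; grasp it across x. The case runs from y = -34 to +34 mm, the hook to -54 mm.
- sanding_block_grip (a point): Brown sanding block, 66 mm (x) by 100 mm (y) by 32 mm high, lying flat. Point at its centre, 16 mm above what it lies on; grasp it across x. Either way round is the same.
- pliers_seat (a point): Home of the pliers: recess with a narrow part for the jaws and a wide one for the handles, 13 mm deep, in a fixed dark grey moulded insert (96 mm wide, 286 mm long, land 22 mm above the table) in the red tray. Point: where the pliers' listed point lies when home, 6 mm above the recess floor, which is 9 mm above the table. Axes as the pliers': y from jaws to handles, z up.
- brush_seat (a point): Home of the paint brush: the longest recess, wide for bristles and band, tapering along the handle, in an insert of the same size. Point: where the brush's listed point lies when home, 9 mm above the recess floor. Axes as the brush's: y from bristles to handle, z up. All four recesses have sloping walls: 11 mm of play on every side of the tool at the mouth, 7 mm at the floor.
- tape_measure_seat (a point): Home of the tape measure: nearly square recess (68 mm plus play) with a small bay for the hook at one corner, in an insert of the same size. Point: where the tool's listed point lies when home, 17 mm above the recess floor. Axes as the tool's: y away from the hook, z up. A finger channel, 54 mm wide along y and as deep as the recesses, crosses all four inserts through these points.
- sanding_block_seat (a point): Home of the sanding block: plain oblong recess, 66 mm by 100 mm plus play, in an insert of the same size. Point: where the block's centre lies when home, 16 mm above the recess floor. y runs along the recess (either way round will do), z up.
- black_tape_mid (a point): Bystander, to be left alone: roll of black tape lying flat, 73 mm across and 20 mm high. Point at its centre, half-way up.
- parcel_tape_mid (a point): Bystander, to be left alone: roll of brown parcel tape lying flat, 85 mm across and 49 mm high, behind the tray. Point at its centre, half-way up.

How it is judged:
By the outcome, as a careful person would: the job done as asked, in the order asked, and still so for the second after the job is handed in, with the robot touching nothing.
It also fails if it takes over 112 s, if anything falls off the work surface, if the arm or the gripper's body presses on something with over 40 N, if the wrist force passes 120 N, or if a joint passes its speed limit or range.

## Working session

There is one attempt and no reset: what is moved stays moved. The work goes in short steps, Python scripts to look and compute and a tool call to move; the robot and the scene stay as the last step left them, time stands still between calls to the robot, and variables do not carry over. Pictures are saved under pics/ and viewed, at most 14 in all, crops included, and the job is handed in when it is done.

Besides the shell and the picture viewer there is one more tool, called as name(argument=value, ...), one argument or row to a line, values as JSON. carry_out: Moves the arm, as the interface text tells. Its arguments: {"type":"object","properties":{"motion":{"type":"array"}},"required":["motion"]}

```bash
mkdir -p pics; ls; cat > h.py <<'E'
import numpy as np, cv2
from scipy.spatial.transform import Rotation as R
from bench import *
def cam(name,save=None):
    g=get_image(name)
    if save: cv2.imwrite('pics/'+save+'.png',g['color'])
    return g
def ray(g,uv):
    K=np.array(g['mtx']);k1=g['k1']
    p=cv2.undistortPoints(np.array(uv,float).reshape(-1,1,2),K,np.array([k1,0,0,0,0.]))[:,0]
    d=np.c_[p,np.ones(len(p))]
    return np.array(g['position']),R.from_quat(g['orientation']).apply(d)
def onplane(g,uv,z):
    o,d=ray(g,uv); return o+d*((z-o[2])/d[:,2])[:,None]
def project(g,P):
    P=np.atleast_2d(P)
    c=R.from_quat(g['orientation']).inv().apply(P-np.array(g['position']))
    s=c[:,:2]/c[:,2:]; r2=(s**2).sum(1,keepdims=True); s=s*(1+g['k1']*r2)
    K=np.array(g['mtx']); return s*[K[0,0],K[1,1]]+[K[0,2],K[1,2]]
E
python3 - <<'E'
from h import *
for n in ['scene','side','wrist']:
    g=cam(n,n+'0'); print(n,np.round(g['position']),np.round(g['orientation'],3),np.round(g['mtx'],0).tolist(),g['k1'])
s=read_state();print(s)
E
```

```text
pics
scene [-385. -867. 1457.] [ 0.836 -0.412  0.157 -0.327] [[570.0, 0.0, 325.0], [0.0, 570.0, 245.0], [0.0, 0.0, 1.0]] -0.0032914375732390343
side [  -49. -1144.   736.] [ 0.83  -0.223  0.139 -0.492] [[571.0, 0.0, 323.0], [0.0, 571.0, 241.0], [0.0, 0.0, 1.0]] 0.030288427322318807
wrist [242. 580. 373.] [-0.594  0.794  0.107 -0.081] [[390.0, 0.0, 320.0], [0.0, 390.0, 242.0], [0.0, 0.0, 1.0]] 0.020771145265557324
{'clock': 0.15, 'joints': array([ 1.54261140e+00,  3.85350259e-01,  6.96666759e-03, -3.47419848e-04,
       -1.19403659e+00, -2.58604573e-01]), 'joint_vel': array([-0.00047353, -0.00355532,  0.00285549,  0.00207338,  0.00081181,
       -0.00030967]), 'joint_efforts': array([-1.45529443e-04, -3.92678440e+01,  1.88582987e+01,  4.18862522e+00,
       -3.39118269e-03, -3.85325521e-06]), 'position': array([176.66123963, 599.07806551, 244.50200698]), 'ee_rot': array([ 9.89727085e-01, -1.42967173e-01, -6.70684930e-05,  8.25107857e-04]), 'contact_force': array([-0.55598408,  0.53867683, -0.09505024]), 'wrist_torque': array([0.02253365, 0.03425019, 0.03609893]), 'grasp_force': 0.0, 'gripper_width': 85.22746298001647}
```

View pics/scene0.png

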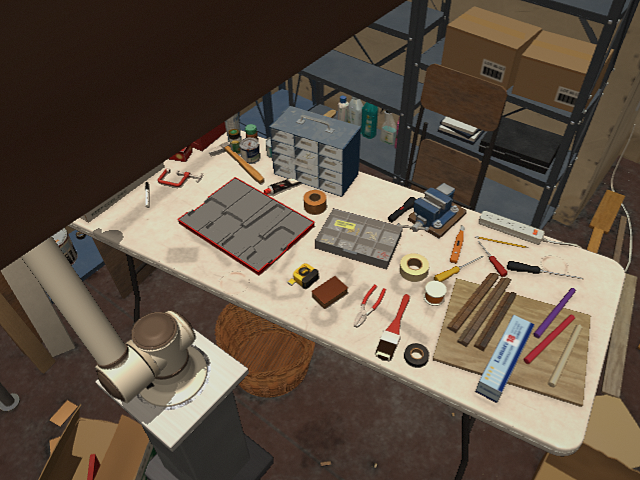

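View pics/side0.png

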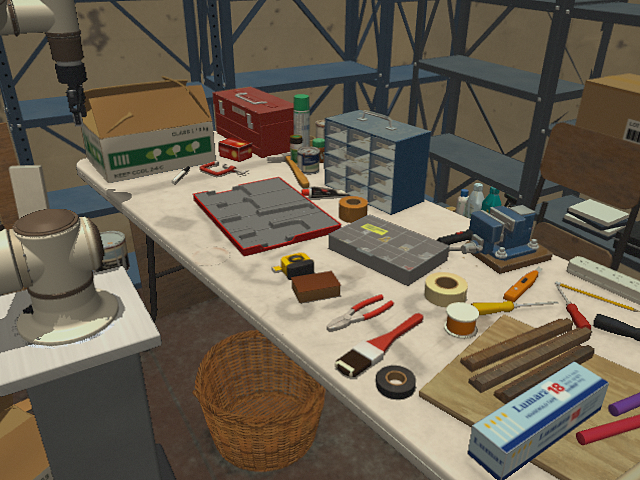

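View pics/wrist0.png

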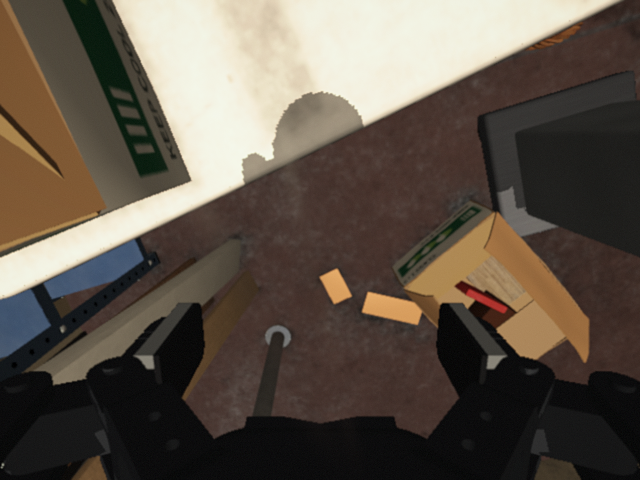

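The scene view shows the tray around (247,223), with the tape measure at (306,275), block (330,292), pliers (368,305), brush (395,328) and black tape (416,355). The wrist view shows only the table edge and floor.

```bash
python3 - <<'E'
from h import *
g=cam('scene')
n={'trayL':(178,219),'trayTop':(237,177),'trayR':(314,224),'trayBot':(260,271),'tm':(306,272),'blk':(330,289),'pliersjoint':(364,308),'plTip':(357,325),'plEnd':(379,288),'band':(390,336),'bristle':(383,357),'hend':(407,296),'btape':(416,354),'ptape':(315,195),'edge1':(300,316),'boxorg':(355,240),'masktape':(414,266)}
for k,v in n.items(): print(k,np.round(onplane(g,[v],10)[0]))
E
```

```text
trayL [438. 456.  10.]
trayTop [736. 447.  10.]
trayR [716.  49.  10.]
trayBot [436.  55.  10.]
tm [526. -68.  10.]
blk [ 517. -175.   10.]
pliersjoint [ 522. -305.   10.]
plTip [ 457. -325.   10.]
plEnd [ 617. -298.   10.]
band [ 485. -427.   10.]
bristle [ 411. -451.   10.]
hend [ 644. -387.   10.]
btape [ 479. -522.   10.]
ptape [838. 142.  10.]
edge1 [ 377. -166.   10.]
boxorg [ 742. -113.   10.]
masktape [ 765. -338.   10.]
```

carry_out(
  motion=[
    [0, 0, -0.1, 45, 25, -40, 1],
    [0, 0, -0.2, 90, 50, -80, 1],
    [0, 0, -0.288, 135, 80, -100, 1],
    [0, 0, -0.288, 175, 105, -100, 1],
    [0, 0, -0.288, 205, 120, -100, 1],
  ],
)

```text
clock: 0.82
position: [340.4, 424.6, 346.0]
ee_rot: [1.0, 0.0, 0.0, -0.001]
contact_force: [-0.6, 0.5, -0.6]
gripper_width: 85.3
grasp_force: 0.0
```

```bash
cat >> h.py <<'E'
def go(x,y,z,hdeg=None):
    "print the tool-axis shift/turn from measured pose to world target, tool down, tool x at heading hdeg"
    s=read_state();r=R.from_quat(s['ee_rot'])
    d=r.inv().apply(np.array([x,y,z])-s['position']);h=np.radians(0 if hdeg is None else hdeg)
    X=np.array([np.cos(h),np.sin(h),0]);Z=np.array([0,0,-1.]);T=R.from_matrix(np.c_[X,np.cross(Z,X),Z])
    print('pos',np.round(s['position'],1),'x-head',np.round(np.degrees(np.arctan2(*r.as_matrix()[:2,0][::-1])),2),'turn',np.round((r.inv()*T).as_rotvec(),4),'shift',np.round(d,1),'F',np.round(s['contact_force'],1),'w',round(s['gripper_width'],1),'g',round(s['grasp_force'],1),'t',s['clock'],'j6',round(s['joints'][5],2))
E
python3 -c "
from h import *
go(480,250,380,0)"
```

```text
pos [340.4 424.6 346. ] x-head 0.01 turn [-0.0011 -0.0002  0.0002] shift [139.6 174.6 -34.2] F [-0.6  0.5 -0.6] w 85.3 g 0.0 t 0.825 j6 0.38
```

carry_out(
  motion=[
    [0, 0, 0, 40, 45, -15, 1],
    [0, 0, 0, 75, 90, -30, 1],
    [0, 0, 0, 110, 135, -35, 1],
    [0, 0, 0, 135, 170, -35, 1],
    [0, 0, 0, 140, 175, -35, 1],
  ],
)

```text
clock: 1.45
position: [480.6, 249.5, 380.2]
ee_rot: [1.0, -0.001, -0.0, 0.0]
contact_force: [0.1, 0.5, -0.2]
gripper_width: 85.6
grasp_force: 0.0
```

```bash
python3 -c "
from h import *
go(480,250,380,0); g=cam('wrist','w1'); print(g['position'],R.from_quat(g['orientation']).as_matrix().round(3))"
```

```text
pos [480.6 249.5 380.2] x-head -0.14 turn [ 0.0002  0.0003 -0.0025] shift [-0.6 -0.5  0.2] F [ 0.1  0.5 -0.2] w 85.6 g 0.0 t 1.45 j6 0.79
[548.6878188  248.82239306 509.246669  ] [[-0.002 -0.964 -0.266]
 [-1.     0.002 -0.   ]
 [ 0.     0.266 -0.964]]
```

View pics/w1.png

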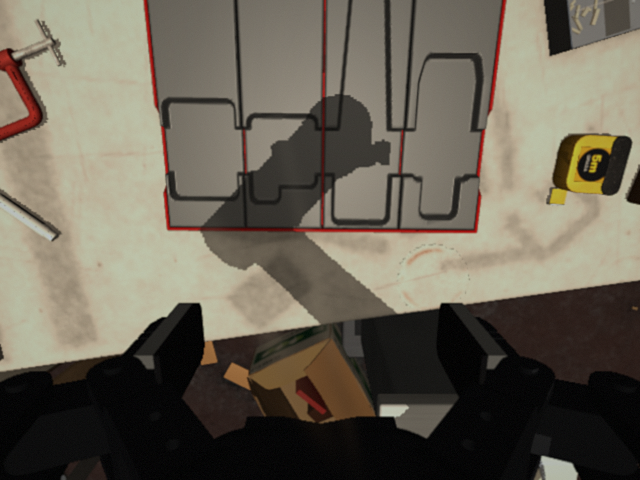

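The wrist view shows four recesses, left to right: block (rows 100–197), tape measure (bay at lower left, ~265,200), brush (bristles at the bottom, 360,220) and pliers (narrow jaw part at the bottom, ~437,215). All of them have y pointing away from the robot. The tape measure lies at (600,163) with its hook at (556,196).

```bash
python3 -c "
import cv2
i=cv2.imread('pics/w1.png')[40:240,140:510]
i=cv2.convertScaleAbs(i,alpha=1.8)
cv2.imwrite('pics/w1c.png',cv2.resize(i,(740,400),interpolation=cv2.INTER_CUBIC))"
```

```text
(no output)
```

View pics/w1c.png

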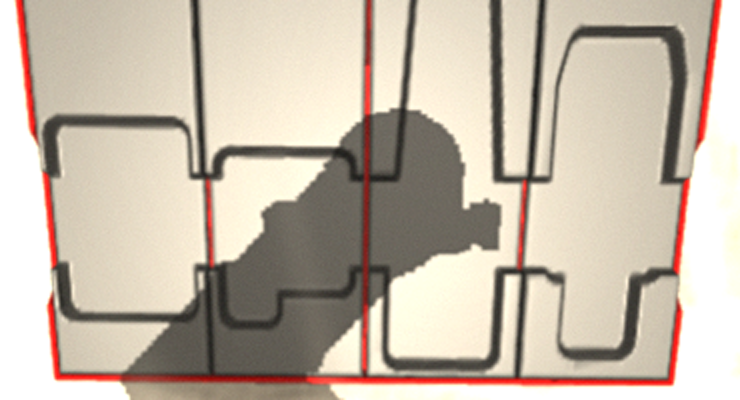

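carry_out(
  motion=[
    [0, 0, 0, 5, 60, 0, 1],
    [0, 0, 0, 5, 120, 0, 1],
    [0, 0, 0, 5, 180, 0, 1],
    [0, 0, 0, 5, 240, 0, 1],
    [0, 0, 0, 5, 300, 0, 1],
  ],
)

```text
clock: 2.12
position: [484.7, -49.0, 380.4]
ee_rot: [1.0, 0.002, 0.0, -0.0]
contact_force: [1.2, 0.2, -0.5]
gripper_width: 84.9
grasp_force: 0.0
```

carry_out(
  motion=[
    [0, 0, 0, 5, 60, 0, 1],
    [0, 0, 0, 5, 120, 0, 1],
    [0, 0, 0, 5, 150, 0, 1],
    [0, 0, 0, 5, 150, 0, 1],
  ],
)

```text
clock: 2.62
position: [490.3, -199.1, 379.6]
ee_rot: [1.0, -0.0, -0.001, -0.0]
contact_force: [0.3, 0.2, 0.3]
gripper_width: 85.3
grasp_force: 0.0
```

```bash
python3 -c "
from h import *
import pickle
go(490,-200,380,0); g=cam('wrist','w2'); pickle.dump(g,open('w2.pkl','wb'))"
```

```text
pos [ 490.3 -199.1  379.6] x-head -0.05 turn [-0.0003  0.0011 -0.0008] shift [-0.3  0.9 -0.4] F [0.3 0.2 0.3] w 85.3 g 0.0 t 2.625 j6 1.65
```

View pics/w2.png

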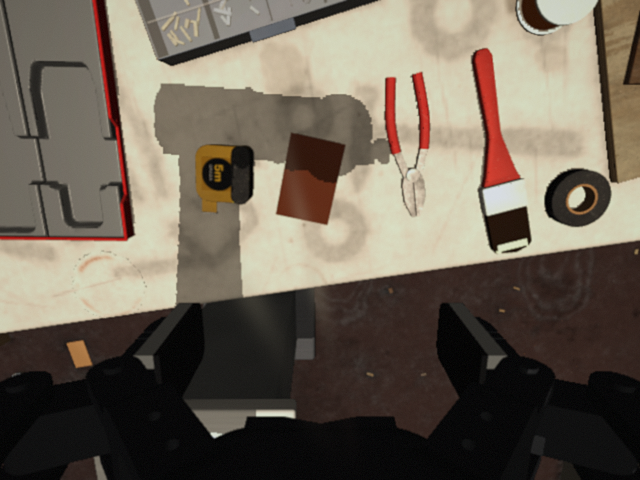

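The tools view shows the tape measure case at about (225,173) with its hook at (209,207), the block at (311,178), the pliers' joint at about (412,175) with tips at (417,214), and the brush band at about (503,198) with its handle end at (483,50).

```bash
python3 - <<'E'
from h import *
import pickle
g2=pickle.load(open('w2.pkl','rb'))
g1=dict(g2); g1['position']=[548.7,248.8,509.25]; g1['orientation']=R.from_matrix([[-.002,-.964,-.266],[-1,.002,0],[0,.266,-.964]]).as_quat()
f=lambda L,z:np.round(onplane(g1,np.array(L)/2+[140,40],z),1)
print('chan top',f([(60,177),(200,177),(370,178),(520,179),(670,181)],22).tolist())
print('chan bot',f([(60,265),(200,268),(360,269),(510,270),(660,271)],22).tolist())
print('borders',f([(47,225),(209,225),(366,225),(522,225),(686,225)],22).tolist())
print('block',f([(45,160),(190,160),(62,300),(195,300)],22).tolist(),f([(120,118),(130,318)],22).tolist())
print('tm',f([(214,165),(354,165)],22).tolist(),f([(280,148),(320,296),(250,327)],22).tolist())
print('brush',f([(384,330),(500,330),(440,369),(400,170),(497,170)],22).tolist())
print('pliers',f([(560,330),(638,310),(600,357),(625,30),(550,165),(685,165)],22).tolist())
i=g2['color'][40:260,180:620]
cv2.imwrite('pics/w2c.png',cv2.resize(i,(800,400),interpolation=cv2.INTER_CUBIC))
hsv=cv2.cvtColor(g2['color'],cv2.COLOR_BGR2HSV)
def at(mask,box,z,nm):
    m=np.zeros_like(mask);x0,y0,x1,y1=box;m[y0:y1,x0:x1]=mask[y0:y1,x0:x1]
    c=max(cv2.findContours(m,0,1)[0],key=cv2.contourArea)[:,0]
    P=onplane(g2,c,z)[:,:2].astype(np.float32);print(nm,cv2.minAreaRect(P))
H,S,V=cv2.split(hsv);col=(S>120).astype(np.uint8)*255
at(((S>150)&(H<12)).astype(np.uint8)*255,(265,125,360,235),32,'block')
at((((S>150)|(V<60))).astype(np.uint8)*255,(190,138,262,204),34,'tm')
E
```

```text
chan top [[555.1, 427.7, 22.0], [555.2, 344.4, 22.0], [554.5, 242.8, 22.0], [553.7, 153.0, 22.0], [552.0, 63.5, 22.0]]
chan bot [[503.2, 433.3, 22.0], [501.4, 347.5, 22.0], [500.7, 248.9, 22.0], [499.8, 156.3, 22.0], [498.8, 64.0, 22.0]]
borders [[527.2, 438.6, 22.0], [527.2, 340.6, 22.0], [527.1, 245.2, 22.0], [526.9, 150.3, 22.0], [526.4, 51.2, 22.0]]
block [[564.7, 435.5, 22.0], [564.8, 349.8, 22.0], [481.7, 434.4, 22.0], [481.7, 351.8, 22.0]] [[588.2, 389.2, 22.0], [470.4, 393.1, 22.0]]
tm [[562.0, 335.7, 22.0], [561.9, 252.3, 22.0]] [[571.6, 296.1, 22.0], [484.1, 273.8, 22.0], [464.6, 318.2, 22.0]]
brush [[462.6, 233.8, 22.0], [462.4, 160.7, 22.0], [437.3, 197.8, 22.0], [559.0, 224.9, 22.0], [558.9, 167.0, 22.0]]
pliers [[462.3, 122.9, 22.0], [474.8, 75.2, 22.0], [444.9, 96.4, 22.0], [634.4, 98.0, 22.0], [561.6, 135.6, 22.0], [561.1, 55.7, 22.0]]
block ((504.7405090332031, -186.88714599609375), (63.188804626464844, 97.67249298095703), 77.72998809814453)
tm ((510.3436584472656, -84.56106567382812), (69.31190490722656, 70.01769256591797), 87.89913940429688)
```

View pics/w2c.png

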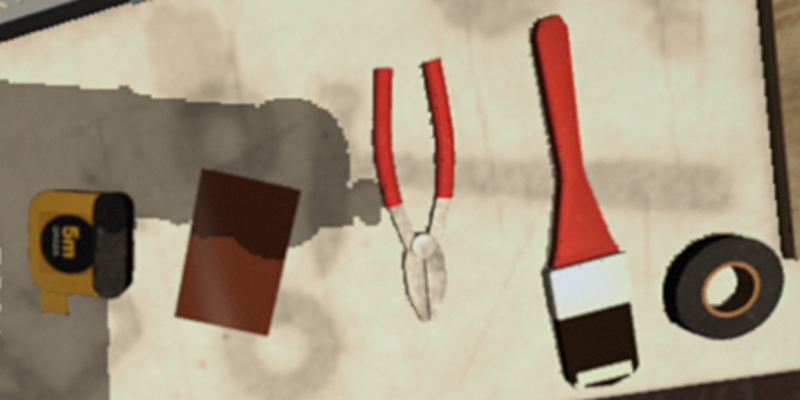

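The crop shows the pliers' joint at (424,245), tip (426,320) and handle ends (383,70) and (432,62). The brush band corners are (545,270), (625,250), (555,318) and (632,303). All the tools are roughly already the right way round.

```bash
python3 - <<'E'
from h import *
import pickle
g2=pickle.load(open('w2.pkl','rb'))
f=lambda L,z:onplane(g2,np.array(L)*.55+[180,40],z)[:,:2]
h=lambda a,b:np.degrees(np.arctan2(*(b-a)[::-1]))
p=f([(424,245),(426,320),(383,70),(432,62)],9);e=(p[2]+p[3])/2
print('pl',p.round(1).tolist(),h(p[1],e),h(p[0],e),np.hypot(*(p[1]-e)),'joint frac',np.hypot(*(p[1]-p[0])))
b=f([(545,270),(625,252),(555,318),(632,303)],18);c=b.mean(0);e=f([(550,17)],12)[0];k=f([(605,382)],10)[0]
print('br',b.round(1).tolist(),c,h(c,e),h(k,e),np.hypot(*(k-e)),np.hypot(*(b[0]-b[1])))
q=p[0]; go(q[0],q[1],200,h(p[1],(p[2]+p[3])/2))
E
```

```text
pl [[508.2, -317.5], [455.0, -322.4], [621.0, -283.3], [625.7, -314.8]] 7.88167887100015 9.088835912859874 169.9288971061261 joint frac 53.39273400558018
br [[491.9, -399.5], [504.0, -452.3], [458.3, -410.2], [468.8, -462.1]] [ 480.75709505 -431.04559411] 14.544784570637301 15.769882884796187 251.58865190296 54.18762585216278
pos [ 490.4 -198.1  379.8] x-head 0.04 turn [-0.0006  0.0007 -0.1369] shift [ 17.9 119.5 179.7] F [0.5 0.1 0.3] w 85.6 g 0.0 t 2.675 j6 1.65
```

carry_out(
  motion=[
    [0, 0, -0.05, 15, 45, 35, 1],
    [0, 0, -0.1, 25, 90, 80, 1],
    [0, 0, -0.14, 34, 115, 140, 1],
    [0, 0, -0.14, 34, 115, 200, 1],
    [0, 0, -0.14, 34, 115, 260, 1],
  ],
)

```text
clock: 3.3
position: [525.2, -311.8, 118.7]
ee_rot: [0.997, 0.071, 0.001, 0.0]
contact_force: [0.4, -0.5, -0.8]
gripper_width: 85.6
grasp_force: 0.0
```

carry_out(
  motion=[
    [0, 0, 0, 0, 0, 30, 1],
    [0, 0, 0, 0, 0, 40, 1],
    [0, 0, 0, 0, 0, 40, 1],
  ],
)

```text
clock: 3.68
position: [525.3, -312.5, 80.8]
ee_rot: [0.997, 0.072, 0.0, 0.0]
contact_force: [0.3, -0.3, 0.4]
gripper_width: 85.5
grasp_force: 0.0
```

```bash
python3 -c "
from h import *
import pickle
go(524,-313,11,8); g=cam('wrist','w3'); pickle.dump(g,open('w3.pkl','wb'));print(project(g,[[524,-313,6]]))"
```

```text
pos [ 525.3 -312.5   80.8] x-head 8.2 turn [ 0.0005 -0.0005  0.0035] shift [-1.4  0.3 69.8] F [ 0.3 -0.3  0.4] w 85.5 g 0.0 t 3.675 j6 1.99
[[319.22501793 264.82648912]]
```

View pics/w3.png

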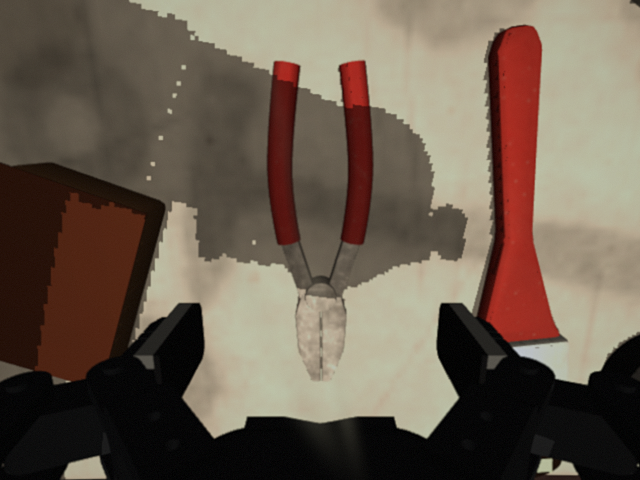

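The pliers lie centred between the fingers, with the pivot at (320,287), tips (321,381) and handle ends near (286,63) and (353,63).

```bash
python3 -c "
from h import *
import pickle
g=pickle.load(open('w3.pkl','rb'))
P=onplane(g,[(286,63),(353,63),(321,381),(320,287),(320,297),(268,160),(372,160),(290,262),(355,262),(296,320),(347,320)],7)
o=P[2];c=np.array([np.cos(np.radians(8)),np.sin(np.radians(8)),0]);n=np.cross([0,0,1],c)
print(P.round(1));print('along from tip',((P-o)@c).round(1),((P-o)@n).round(1))"
```

```text
[[ 622.5 -282.8    7. ]
 [ 627.1 -314.4    7. ]
 [ 452.3 -324.4    7. ]
 [ 511.5 -315.2    7. ]
 [ 505.6 -316.1    7. ]
 [ 576.3 -279.1    7. ]
 [ 583.9 -331.5    7. ]
 [ 523.7 -296.9    7. ]
 [ 528.8 -332.1    7. ]
 [ 489.6 -304.6    7. ]
 [ 493.8 -333.4    7. ]]
along from tip [174.4 174.6   0.   60.   54.  129.1 129.4  74.5  74.7  39.8  39.9] [ 17.6 -14.4   0.    0.9   0.8  27.6 -25.3  17.3 -18.2  14.5 -14.6]
```

carry_out(
  motion=[
    [0, 0, 0, -2, 1, 30, 0.6],
    [0, 0, 0, -2, 1, 55, 0.4],
    [0, 0, 0, -2, 1, 68, 0.3],
    [0, 0, 0, -2, 1, 69, 0.3],
    [0, 0, 0, -2, 1, 69, 0.3],
  ],
)

```text
clock: 4.35
position: [523.5, -315.0, 12.7]
ee_rot: [0.997, 0.071, 0.001, 0.001]
contact_force: [-0.5, 0.3, 0.7]
gripper_width: 55.5
grasp_force: 0.0
```

carry_out(
  motion=[
    [0, 0, 0, 0, 0, 1.5, 0.3],
    [0, 0, 0, 0, 0, 2, -0.3],
    [0, 0, 0, 0, 0, 2, -0.5],
    [0, 0, 0, 0, 0, 2, -0.5],
    [0, 0, 0, 0, 0, 2, -0.5],
  ],
)

```text
clock: 4.97
position: [524.1, -314.9, 13.2]
ee_rot: [0.997, 0.071, 0.002, 0.001]
contact_force: [-1.9, 4.4, 15.7]
gripper_width: 35.4
grasp_force: 58.6
```

carry_out(
  motion=[
    [0, 0, 0, 0, 0, -10, -0.5],
    [0, 0, 0, 0, 0, -30, -0.5],
    [0, 0, 0, 0, 0, -60, -0.5],
    [0, 0, 0, 0, 0, -90, -0.5],
    [0, 0, 0, 0, 0, -90, -0.5],
  ],
)

```text
clock: 5.6
position: [523.8, -315.2, 101.6]
ee_rot: [0.998, 0.071, 0.002, 0.001]
contact_force: [0.4, -0.8, -3.1]
gripper_width: 35.4
grasp_force: 57.7
```

```bash
python3 -c "
from h import *
go(526,97,100,-0.5); g=cam('wrist','w4')"
```

```text
pos [ 523.8 -315.2  101.6] x-head 8.09 turn [ 0.0019 -0.0047  0.15  ] shift [  60.2 -407.8    0.9] F [ 0.4 -0.8 -3.1] w 35.4 g 57.7 t 5.6 j6 1.99
```

View pics/w4.png

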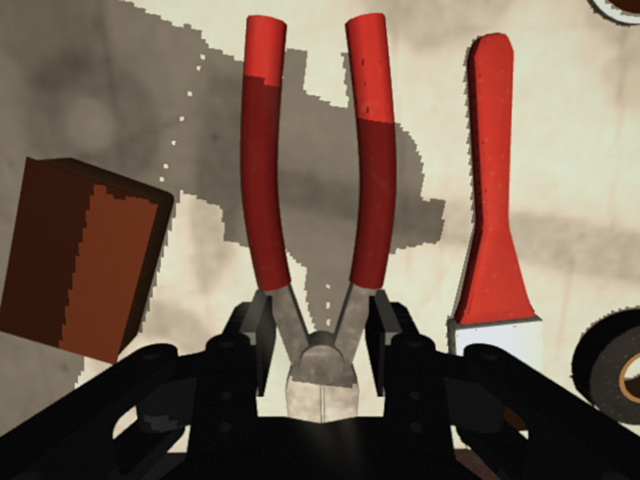

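The pliers are held between the pads, almost straight, with the handles leaning about 1° left.

carry_out(
  motion=[
    [0, 0, 0.05, 7, -50, -10, -0.5],
    [0, 0, 0.1, 15, -105, -10, -0.5],
    [0, 0, 0.165, 23, -160, -10, -0.5],
    [0, 0, 0.165, 31, -215, -10, -0.5],
    [0, 0, 0.165, 38, -260, -10, -0.5],
  ],
)

```text
clock: 6.28
position: [521.9, -50.1, 107.5]
ee_rot: [1.0, -0.012, -0.002, 0.0]
contact_force: [1.1, -0.8, -2.6]
gripper_width: 35.2
grasp_force: 57.8
```

```bash
python3 -c "
from h import *
go(527,97,100,-1.3)"
```

```text
pos [521.9 -50.1 107.5] x-head -1.35 turn [ 0.0003  0.0038 -0.0009] shift [   1.6 -147.2    7.5] F [ 1.1 -0.8 -2.6] w 35.2 g 57.8 t 6.275 j6 1.33
```

carry_out(
  motion=[
    [0, 0, 0, 1, -50, 0, -0.5],
    [0, 0, 0, 1.5, -100, 0, -0.5],
    [0, 0, 0, 1.5, -147, 15, -0.5],
    [0, 0, 0, 1.5, -147, 35, -0.5],
    [0, 0, 0, 1.5, -147, 35, -0.5],
  ],
)

```text
clock: 6.9
position: [526.0, 94.5, 71.2]
ee_rot: [1.0, -0.012, -0.004, 0.002]
contact_force: [-0.1, -0.1, -2.6]
gripper_width: 35.6
grasp_force: 58.0
```

```bash
python3 -c "
from h import *
import pickle
go(527,97,21,-1.3); g=cam('wrist','w5'); pickle.dump(g,open('w5.pkl','wb'))
cv2.imwrite('pics/w5.png',cv2.convertScaleAbs(g['color'],alpha=1.6))"
```

```text
pos [526.   94.5  71.2] x-head -1.36 turn [ 0.0031  0.0072 -0.001 ] shift [ 1.3 -2.7 50.2] F [-0.1 -0.1 -2.6] w 35.6 g 58.0 t 6.9 j6 1.07
```

View pics/w5.png

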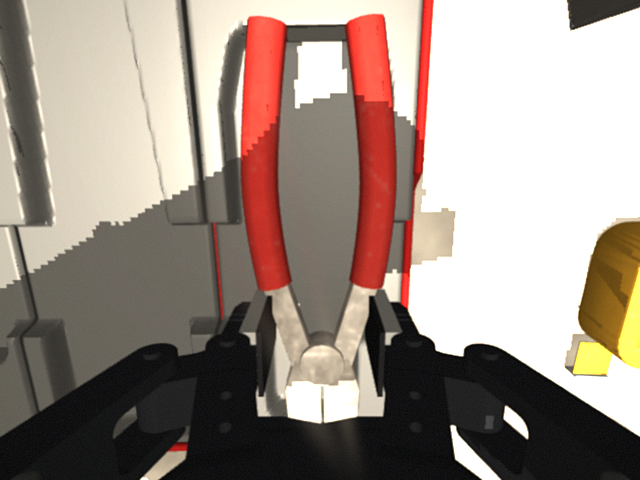

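Seen from near, the pliers hang above their recess, whose mouth is about (222–412, row 100), far end row ~26 and channel edge row ~222.

```bash
python3 -c "
from h import *
import pickle
g=pickle.load(open('w5.pkl','rb'))
print(onplane(g,[(240,222),(205,222),(413,222),(395,222),(315,26),(220,120),(417,120)],22).round(1))
print('floor',onplane(g,[(240,120),(392,120),(315,40)],9).round(1))
z=71-6
print('pliers',onplane(g,[(265,17),(366,15),(243,170),(396,170),(322,358)],z).round(1))
print('redlines',onplane(g,[(217,270),(407,270)],2).round(1))
i=g['color'];print(i[120,195:260].sum(1).tolist());print(i[120,385:435].sum(1).tolist())"
```

```text
[[555.  130.4  22. ]
 [555.3 146.6  22. ]
 [553.1  49.7  22. ]
 [553.3  58.1  22. ]
 [635.8  93.3  22. ]
 [600.4 135.4  22. ]
 [598.4  50.   22. ]]
floor [[600.6 129.2   9. ]
 [599.   58.5   9. ]
 [633.3  93.4   9. ]]
pliers [[628.7 108.4  65. ]
 [628.6  77.4  65. ]
 [582.7 118.8  65. ]
 [581.5  66.7  65. ]
 [509.4  93.5  65. ]]
redlines [[524.4 149.    2. ]
 [522.   47.    2. ]]
[65, 71, 120, 222, 281, 336, 393, 433, 462, 471, 475, 481, 482, 487, 495, 497, 505, 508, 508, 516, 519, 526, 483, 395, 303, 231, 167, 148, 160, 157, 152, 144, 141, 143, 148, 148, 155, 157, 176, 272, 378, 444, 483, 515, 532, 513, 360, 216, 215, 240, 254, 265, 279, 291, 302, 311, 322, 330, 324, 317, 322, 319, 325, 319, 318]
[177, 173, 171, 163, 161, 154, 159, 134, 135, 176, 232, 248, 240, 240, 240, 240, 242, 235, 239, 237, 234, 264, 321, 321, 325, 379, 471, 450, 389, 337, 276, 173, 172, 221, 266, 291, 318, 315, 295, 261, 276, 429, 595, 622, 617, 623, 625, 629, 636, 637]
```

carry_out(
  motion=[
    [0, 0, 0, 0, -2, 10, -0.5],
    [0, 0, 0, 0, -2, 20, -0.5],
    [0, 0, 0, 0, -2, 30, -0.5],
    [0, 0, 0, 0, -2, 35, -0.5],
    [0, 0, 0, 0, -2, 35, -0.5],
  ],
)

```text
clock: 7.58
position: [528.4, 96.8, 38.8]
ee_rot: [1.0, -0.012, -0.0, 0.0]
contact_force: [0.2, -0.1, -2.6]
gripper_width: 34.9
grasp_force: 58.0
```

```bash
python3 -c "
from h import *
go(527,98,22,-1.3)"
```

```text
pos [528.4  96.8  38.8] x-head -1.37 turn [ 0.0005  0.0009 -0.0012] shift [-1.4 -1.2 16.8] F [ 0.2 -0.1 -2.6] w 34.9 g 58.0 t 7.575 j6 1.06
```

carry_out(
  motion=[
    [0, 0, 0, -1.5, -1, 6, -0.5],
    [0, 0, 0, -1.5, -1, 11, -0.5],
    [0, 0, 0, -1.5, -1, 15, -0.5],
    [0, 0, 0, -1.5, -1, 17, -0.5],
    [0, 0, 0, -1.5, -1, 17, -0.5],
  ],
)

```text
clock: 8.2
position: [527.2, 98.1, 22.4]
ee_rot: [1.0, -0.012, 0.0, -0.0]
contact_force: [0.4, 0.1, -2.2]
gripper_width: 35.2
grasp_force: 58.1
```

carry_out(
  motion=[
    [0, 0, 0, 0, 0, 1.5, -0.5],
    [0, 0, 0, 0, 0, 1.5, -0.5],
  ],
)

```text
clock: 8.45
position: [527.2, 98.1, 22.3]
ee_rot: [1.0, -0.012, 0.0, -0.0]
contact_force: [-3.6, -0.2, 8.0]
gripper_width: 35.2
grasp_force: 62.7
```

Contact felt, so it is on the floor of the recess. Release gently and rise.

carry_out(
  motion=[
    [0, 0, 0, 0, 0, 0, 0.15],
    [0, 0, 0, 0, 0, 0, 0.3],
    [0, 0, 0, 0, 0, 0, 0.4],
    [0, 0, 0, 0, 0, -15, 0.4],
    [0, 0, 0, 0, 0, -50, 0.4],
  ],
)

```text
clock: 9.07
position: [526.3, 97.6, 70.7]
ee_rot: [1.0, -0.012, -0.002, 0.001]
contact_force: [0.4, -0.1, -0.1]
gripper_width: 59.6
grasp_force: 0.0
```

carry_out(
  motion=[
    [0, 0, 0, 0, 0, -30, 0.6],
    [0, 0, 0, 0, 0, -60, 1],
    [0, 0, 0, 0, 0, -80, 1],
    [0, 0, 0, 0, 40, -90, 1],
    [0, 0, 0, 0, 90, -100, 1],
  ],
)

```text
clock: 9.7
position: [525.2, 7.8, 172.5]
ee_rot: [1.0, -0.011, 0.001, -0.0]
contact_force: [-0.1, -0.0, -0.6]
gripper_width: 85.8
grasp_force: 0.0
```

```bash
python3 -c "
from h import *
go(481,-431,100,15); g=cam('wrist','w6');
cv2.imwrite('pics/w6.png',cv2.convertScaleAbs(g['color'],alpha=1.6)[:,:420])"
```

```text
pos [525.2   7.8 172.5] x-head -1.22 turn [-2.000e-04 -2.200e-03 -2.831e-01] shift [-35.  439.7  72.2] F [-0.1 -0.  -0.6] w 85.8 g 0.0 t 9.7 j6 1.23
```

View pics/w6.png

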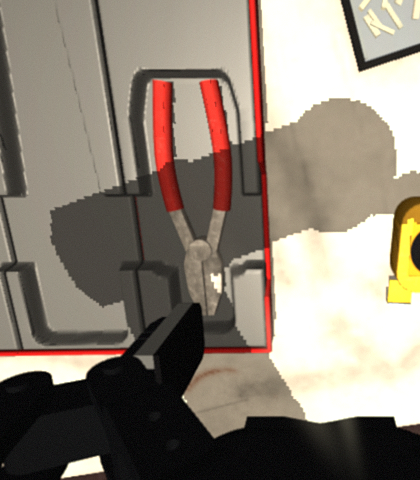

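The pliers lie fully down in their recess, with the pivot at (200,250) and the handle ends inside the mouth. Next is the brush.

carry_out(
  motion=[
    [0, 0, -0.06, -5, 55, 0, 1],
    [0, 0, -0.13, -10, 115, 0, 1],
    [0, 0, -0.2, -14, 170, 10, 0.8],
    [0, 0, -0.283, -19, 225, 20, 0.7],
    [0, 0, -0.283, -23, 280, 30, 0.5],
  ],
)

```text
clock: 10.38
position: [495.1, -273.1, 141.8]
ee_rot: [0.992, 0.13, 0.001, 0.0]
contact_force: [1.3, 0.3, -0.6]
gripper_width: 63.8
grasp_force: 0.0
```

```bash
python3 -c "
from h import *
go(481,-431,85,15)"
```

```text
pos [ 495.1 -273.1  141.8] x-head 14.89 turn [ 0.001  -0.0015 -0.0019] shift [-54.3 148.9  56.8] F [ 1.3  0.3 -0.6] w 63.8 g 0.0 t 10.375 j6 2.05
```

carry_out(
  motion=[
    [0, 0, 0, -18, 50, 15, 0.5],
    [0, 0, 0, -36, 100, 30, 0.5],
    [0, 0, 0, -54, 145, 45, 0.5],
    [0, 0, 0, -54, 148, 55, 0.5],
    [0, 0, 0, -54, 148, 55, 0.5],
  ],
)

```text
clock: 11.0
position: [480.4, -427.9, 85.3]
ee_rot: [0.992, 0.129, -0.001, -0.001]
contact_force: [0.4, 0.3, -0.5]
gripper_width: 63.8
grasp_force: 0.0
```

```bash
python3 -c "
from h import *
import pickle
go(481,-431,85,15); g=cam('wrist','w7'); pickle.dump(g,open('w7.pkl','wb'))"
```

```text
pos [ 480.4 -427.9   85.3] x-head 14.8 turn [-0.0015  0.0012 -0.0034] shift [-0.2  3.1  0.2] F [ 0.4  0.3 -0.5] w 63.8 g 0.0 t 11.0 j6 2.31
```

View pics/w7.png

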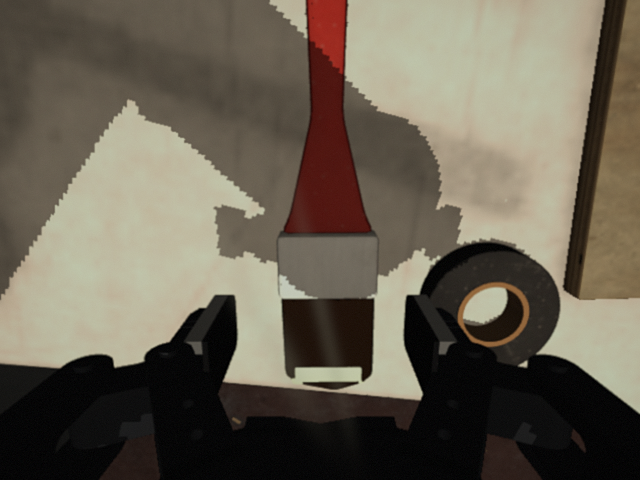

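The band spans (278–378, rows 233–298), the handle runs straight up the image at column 327, and the black tape is to the right at (490,305).

```bash
python3 -c "
from h import *
import pickle
g=pickle.load(open('w7.pkl','rb'))
P=onplane(g,[(278,235),(378,235),(279,298),(377,298)],18);c=P.mean(0);print(P.round(1),c)
q=onplane(g,[(327,3)],12)[0];print(q,np.degrees(np.arctan2(q[1]-c[1],q[0]-c[0])))
T=onplane(g,[(422,300),(559,300),(490,242),(490,368)],20);print(T.round(1))
go(c[0],c[1],15,15)"
```

```text
[[ 491.7 -403.1   18. ]
 [ 505.  -453.2   18. ]
 [ 457.4 -411.7   18. ]
 [ 471.1 -463.1   18. ]] [ 481.3078532  -432.76793406   18.        ]
[ 602.34328447 -399.58392109   12.        ] 15.33191049036762
[[ 477.  -486.2   20. ]
 [ 495.9 -556.5   20. ]
 [ 516.6 -509.5   20. ]
 [ 447.6 -536.4   20. ]]
pos [ 481.  -427.6   86.1] x-head 14.88 turn [-0.0003  0.0003 -0.0021] shift [-1.1  5.1 71.1] F [-0.1 -0.1  0.6] w 63.9 g 0.0 t 11.05 j6 2.31
```

carry_out(
  motion=[
    [0, 0, -0.006, -1, 5, 15, 0.5],
    [0, 0, -0.006, -1, 5, 40, 0.5],
    [0, 0, -0.006, -1, 5, 60, 0.5],
    [0, 0, -0.006, -1, 5, 70, 0.5],
    [0, 0, -0.006, -1, 5, 70, 0.5],
  ],
)

```text
clock: 11.68
position: [481.3, -432.7, 15.2]
ee_rot: [0.991, 0.133, -0.001, -0.0]
contact_force: [-0.5, 0.1, -0.5]
gripper_width: 63.9
grasp_force: 0.0
```

carry_out(
  motion=[
    [0, 0, 0, 0, 0, 0, 0.1],
    [0, 0, 0, 0, 0, 0, -0.3],
    [0, 0, 0, 0, 0, 0, -0.3],
    [0, 0, 0, 0, 0, 0, -0.3],
  ],
)

```text
clock: 12.18
position: [482.0, -433.6, 16.8]
ee_rot: [0.991, 0.132, 0.001, 0.001]
contact_force: [-0.9, 1.5, 5.4]
gripper_width: 52.5
grasp_force: 63.2
```

carry_out(
  motion=[
    [0, 0, 0, 0, 0, -10, -0.3],
    [0, 0, 0, 0, 0, -30, -0.3],
    [0, 0, 0, 0, 0, -60, -0.3],
    [0, 0, 0, 0, 0, -90, -0.3],
    [0, 0, 0, 0, 0, -90, -0.3],
  ],
)

```text
clock: 12.8
position: [482.6, -434.2, 108.8]
ee_rot: [0.991, 0.132, 0.002, 0.002]
contact_force: [-0.3, 0.2, -1.4]
gripper_width: 52.1
grasp_force: 62.9
```

```bash
python3 -c "
from h import *
import pickle
go(527,196.5,105,-0.5); g=cam('wrist'); pickle.dump(g,open('w8.pkl','wb'))
H,S,V=cv2.split(cv2.cvtColor(g['color'],cv2.COLOR_BGR2HSV))
m=((S>130)&((H<8)|(H>172))&(V>40))
for r in range(0,260,40):
  c=np.where(m[r,200:460])[0]+200; print(r,c.min() if len(c) else 0,c.max() if len(c) else 0)"
```

```text
pos [ 482.6 -434.2  108.8] x-head 15.2 turn [ 0.0037 -0.0044  0.2741] shift [ 208.3 -597.     2. ] F [-0.3  0.2 -1.4] w 52.1 g 62.9 t 12.8 j6 2.32
0 289 345
40 291 343
80 293 342
120 291 345
160 283 354
200 275 362
240 267 371
```

carry_out(
  motion=[
    [0, 0, 0.09, 18, -52, -10, -0.3],
    [0, 0, 0.18, 36, -104, -20, -0.3],
    [0, 0, 0.274, 55, -156, -25, -0.3],
    [0, 0, 0.274, 73, -208, -25, -0.3],
    [0, 0, 0.274, 91, -260, -25, -0.3],
  ],
)

```text
clock: 13.48
position: [499.9, -156.7, 129.4]
ee_rot: [1.0, -0.005, -0.001, -0.0]
contact_force: [1.8, 0.1, -0.4]
gripper_width: 52.1
grasp_force: 63.1
```

```bash
python3 -c "
from h import *
go(527,196.5,75,-0.5)"
```

```text
pos [ 499.9 -156.7  129.4] x-head -0.54 turn [-0.0004  0.0029 -0.0007] shift [  24.  -353.5   54.5] F [ 1.8  0.1 -0.4] w 52.1 g 63.1 t 13.475 j6 1.56
```

carry_out(
  motion=[
    [0, 0, 0, 5, -56, 0, -0.3],
    [0, 0, 0, 10, -112, 0, -0.3],
    [0, 0, 0, 15, -168, 0, -0.3],
    [0, 0, 0, 20, -224, 0, -0.3],
    [0, 0, 0, 24, -280, 0, -0.3],
  ],
)

```text
clock: 14.1
position: [526.4, 122.6, 129.3]
ee_rot: [1.0, -0.005, -0.001, 0.001]
contact_force: [0.1, -0.2, -1.2]
gripper_width: 52.7
grasp_force: 63.1
```

carry_out(
  motion=[
    [0, 0, 0, 0, -50, 5, -0.3],
    [0, 0, 0, 0, -70, 20, -0.3],
    [0, 0, 0, 0, -70, 40, -0.3],
    [0, 0, 0, 0, -70, 52, -0.3],
    [0, 0, 0, 0, -70, 52, -0.3],
  ],
)

```text
clock: 14.72
position: [527.2, 189.9, 77.1]
ee_rot: [1.0, -0.005, -0.002, 0.001]
contact_force: [0.0, -0.8, -0.9]
gripper_width: 52.2
grasp_force: 63.0
```

```bash
python3 -c "
from h import *
import pickle
go(527,196.5,26,-0.5); g=cam('wrist','w9'); pickle.dump(g,open('w9.pkl','wb'))
print('expect chan edge, recess pts',project(g,[[554,244,22],[554,147,22],[554,196.5+40,22]]).round())
i=g['color'].sum(2)
for r in (120,200): print(r,[int(v) for v in i[r,180:460:4]])"
```

```text
pos [527.2 189.9  77.1] x-head -0.57 turn [ 0.0024  0.0034 -0.0013] shift [-0.  -6.8 51.1] F [ 0.  -0.8 -0.9] w 52.2 g 63.0 t 14.725 j6 0.93
expect chan edge, recess pts [[206. 223.]
 [407. 221.]
 [221. 223.]]
120 [503, 529, 439, 254, 77, 360, 532, 537, 542, 551, 559, 565, 565, 574, 556, 231, 171, 172, 270, 605, 600, 603, 605, 605, 597, 606, 608, 606, 94, 180, 178, 192, 186, 183, 187, 192, 197, 192, 193, 191, 188, 113, 286, 281, 211, 108, 108, 147, 254, 276, 278, 277, 277, 276, 271, 383, 536, 318, 77, 262, 458, 567, 544, 530, 477, 409, 530, 524, 521, 525]
200 [482, 477, 406, 558, 397, 207, 164, 218, 232, 234, 230, 237, 233, 236, 208, 129, 118, 142, 241, 240, 246, 242, 245, 247, 112, 183, 185, 197, 197, 203, 202, 195, 199, 202, 197, 196, 196, 196, 194, 201, 192, 196, 198, 196, 194, 186, 99, 110, 171, 257, 256, 262, 258, 259, 259, 252, 153, 88, 173, 251, 245, 242, 238, 292, 530, 523, 524, 522, 225, 169]
```

carry_out(
  motion=[
    [0, 0, 0, 0.5, -6.5, 5, -0.3],
    [0, 0, 0, 0.5, -6.5, 15, -0.3],
    [0, 0, 0, 0.5, -6.5, 25, -0.3],
    [0, 0, 0, 0.5, -6.5, 35, -0.3],
    [0, 0, 0, 0.5, -6.5, 35, -0.3],
  ],
)

```text
clock: 15.4
position: [528.0, 197.2, 42.6]
ee_rot: [1.0, -0.004, -0.001, 0.001]
contact_force: [-0.0, -0.3, -0.2]
gripper_width: 52.6
grasp_force: 63.1
```

```bash
python3 -c "
from h import *
go(528,197,27,-0.5)"
```

```text
pos [528.  197.2  42.6] x-head -0.52 turn [ 0.0015  0.0021 -0.0003] shift [ 0.   0.2 15.6] F [-0.  -0.3 -0.2] w 52.6 g 63.1 t 15.4 j6 0.92
```

carry_out(
  motion=[
    [0, 0, 0, 0, 0, 6, -0.3],
    [0, 0, 0, 0, 0, 11, -0.3],
    [0, 0, 0, 0, 0, 14, -0.3],
    [0, 0, 0, 0, 0, 16, -0.3],
    [0, 0, 0, 0, 0, 16, -0.3],
  ],
)

```text
clock: 16.02
position: [528.7, 197.7, 27.7]
ee_rot: [1.0, -0.004, -0.0, 0.0]
contact_force: [-0.5, -0.2, -1.3]
gripper_width: 52.0
grasp_force: 63.1
```

carry_out(
  motion=[
    [0, 0, 0, 0, 0, 1, -0.3],
    [0, 0, 0, 0, 0, 1, -0.3],
  ],
)

```text
clock: 16.27
position: [528.7, 197.7, 26.8]
ee_rot: [1.0, -0.004, 0.0, -0.0]
contact_force: [-0.1, 0.6, -1.1]
gripper_width: 52.3
grasp_force: 63.1
```

carry_out(
  motion=[
    [0, 0, 0, 0, 0, 1.5, -0.3],
    [0, 0, 0, 0, 0, 1.5, -0.3],
  ],
)

```text
clock: 16.52
position: [528.8, 197.8, 25.8]
ee_rot: [1.0, -0.004, 0.0, -0.0]
contact_force: [-1.6, -0.7, 3.2]
gripper_width: 52.1
grasp_force: 63.5
```

carry_out(
  motion=[
    [0, 0, 0, 0, 0, 0, 0.2],
    [0, 0, 0, 0, 0, 0, 0.45],
    [0, 0, 0, 0, 0, 0, 0.5],
    [0, 0, 0, 0, 0, -15, 0.5],
    [0, 0, 0, 0, 0, -60, 0.5],
  ],
)

```text
clock: 17.15
position: [527.4, 196.8, 84.5]
ee_rot: [1.0, -0.005, -0.002, 0.002]
contact_force: [0.1, 0.5, 0.6]
gripper_width: 63.9
grasp_force: 0.0
```

carry_out(
  motion=[
    [0, 0, 0, 0, 45, -40, 0.8],
    [0, 0, 0, -5, 100, -60, 1],
    [0, 0, 0, -10, 155, -60, 1],
    [0, 0, 0, -15, 215, -60, 1],
    [0, 0, 0, -18, 270, -55, 1],
  ],
)

```text
clock: 17.77
position: [508.4, -73.9, 142.0]
ee_rot: [1.0, -0.004, 0.002, -0.0]
contact_force: [1.4, 0.2, 1.0]
gripper_width: 85.4
grasp_force: 0.0
```

carry_out(
  motion=[
    [0, 0, 0.026, 0, 10, 15, 1],
    [0, 0, 0.026, 0, 11, 30, 1],
    [0, 0, 0.026, 0, 11, 30, 1],
  ],
)

```text
clock: 18.15
position: [507.4, -82.3, 109.0]
ee_rot: [1.0, -0.017, -0.002, 0.0]
contact_force: [0.6, 0.3, 0.7]
gripper_width: 85.5
grasp_force: 0.0
```

```bash
python3 - <<'E'
from h import *
import pickle
go(510.3,-83,17,-2); g=cam('wrist','w10'); pickle.dump(g,open('w10.pkl','wb'))
H,S,V=cv2.split(cv2.cvtColor(g['color'],cv2.COLOR_BGR2HSV))
i=cv2.convertScaleAbs(g['color'],alpha=1.5); cv2.imwrite('pics/w10.png',i)
print(project(g,[[510.3,-83,34],[544,-50,34],[544,-116,34]]).round())
E
```

```text
pos [507.4 -82.3 109. ] x-head -1.92 turn [0.0004 0.0031 0.0014] shift [ 3.2  0.5 92. ] F [0.6 0.3 0.7] w 85.5 g 0.0 t 18.15 j6 1.38
[[320. 257.]
 [255. 198.]
 [381. 194.]]
```

View pics/w10.png

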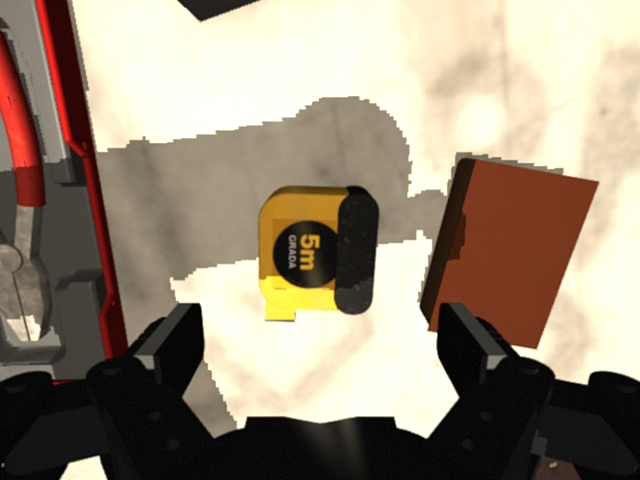

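The tape measure is centred at about (318,250), with edges at columns 259–377 and rows 186–313 and its hook at (280,315). The block's near corner is at (428,330).

```bash
python3 - <<'E'
from h import *
import pickle
g=pickle.load(open('w10.pkl','rb'))
P=onplane(g,[(259,240),(378,240),(318,187),(318,312)],34);print(P.round(1).tolist())
B=onplane(g,[(472,158),(599,182),(536,348),(428,331)],32);print(B.round(1).tolist(),B.mean(0))
h=lambda d:np.degrees(np.arctan2(d[1],d[0]));print(h(B[1]-B[2]),h(B[0]-B[3]),h(B[0]-B[1])-90)
E
```

```text
[[521.1, -50.4, 34.0], [519.0, -114.7, 34.0], [548.7, -83.2, 34.0], [477.5, -80.8, 34.0]]
[[560.6, -163.0, 32.0], [545.9, -229.3, 32.0], [449.5, -208.1, 32.0], [462.4, -144.5, 32.0]] [ 504.60936084 -186.21105822   32.        ]
-12.419112151266878 -10.641480840484931 -12.480789027144993
```

carry_out(
  motion=[
    [0, 0, 0, 4, 0, 25, 1],
    [0, 0, 0, 4, 0, 55, 1],
    [0, 0, 0, 4, 0, 80, 1],
    [0, 0, 0, 4, 0, 91, 1],
    [0, 0, 0, 4, 0, 91, 1],
  ],
)

```text
clock: 18.82
position: [512.4, -82.6, 19.2]
ee_rot: [1.0, -0.017, -0.0, 0.0]
contact_force: [-0.3, -0.6, 0.0]
gripper_width: 85.5
grasp_force: 0.0
```

carry_out(
  motion=[
    [0, 0, 0, 0, 0, 0, 0.6],
    [0, 0, 0, 0, 0, 0, 0.2],
    [0, 0, 0, 0, 0, 0, -0.1],
    [0, 0, 0, 0, 0, 0, -0.1],
  ],
)

```text
clock: 19.32
position: [513.4, -82.9, 20.9]
ee_rot: [1.0, -0.017, 0.002, -0.0]
contact_force: [-1.5, 2.3, 6.2]
gripper_width: 63.3
grasp_force: 67.4
```

carry_out(
  motion=[
    [0, 0, 0, 0, 0, -10, -0.1],
    [0, 0, 0, 0, 0, -35, -0.1],
    [0, 0, -0.026, 0, 0, -70, -0.1],
    [0, 0, -0.026, 4, -45, -100, -0.1],
    [0, 0, -0.026, 8, -100, -100, -0.1],
  ],
)

```text
clock: 19.95
position: [525.1, 17.0, 122.5]
ee_rot: [1.0, -0.006, 0.003, -0.001]
contact_force: [0.9, 0.4, -2.7]
gripper_width: 62.7
grasp_force: 66.5
```

carry_out(
  motion=[
    [0, 0, 0, 2, -56, 0, -0.1],
    [0, 0, 0, 4, -112, 0, -0.1],
    [0, 0, 0, 6, -168, 0, -0.1],
    [0, 0, 0, 8, -224, 0, -0.1],
    [0, 0, 0, 10, -270, 0, -0.1],
  ],
)

```text
clock: 20.58
position: [535.5, 288.1, 119.4]
ee_rot: [1.0, -0.004, -0.0, 0.0]
contact_force: [0.3, -0.8, -1.9]
gripper_width: 62.8
grasp_force: 66.5
```

```bash
python3 -c "
from h import *
go(529,294.5,75,-0.5)"
```

```text
pos [535.5 288.1 119.4] x-head -0.47 turn [0.0002 0.0005 0.0005] shift [-6.5 -6.4 44.4] F [ 0.3 -0.8 -1.9] w 62.8 g 66.5 t 20.575 j6 0.8
```

carry_out(
  motion=[
    [0, 0, 0, -6.5, -6, 15, -0.1],
    [0, 0, 0, -6.5, -6, 30, -0.1],
    [0, 0, 0, -6.5, -6, 45, -0.1],
    [0, 0, 0, -6.5, -6, 50, -0.1],
    [0, 0, 0, -6.5, -6, 50, -0.1],
  ],
)

```text
clock: 21.2
position: [529.8, 291.5, 68.9]
ee_rot: [1.0, -0.005, -0.0, 0.0]
contact_force: [-0.7, 0.7, -3.2]
gripper_width: 63.0
grasp_force: 66.5
```

```bash
python3 - <<'E'
from h import *
import pickle
go(529,294.5,30,-0.5); g=cam('wrist','w11'); pickle.dump(g,open('w11.pkl','wb'))
print('gap cols expected',project(g,[[600,344,22],[600,245,22],[554,344,22],[554,245,22]]).round())
i=g['color'].sum(2)
a=project(g,[[600,294,22]])[0];r=int(a[1]);print(r,[(c,int(i[r,c])) for c in range(180,460,3) if i[r,c]<130 or True][:0])
for x in (600,): print(' '.join(f'{c}:{i[r,c]}' for c in range(190,450,3)))
# tool case in hand
H,S,V=cv2.split(cv2.cvtColor(g['color'],cv2.COLOR_BGR2HSV))
m=((S>130)&(H>15)&(H<35)&(V>60)).astype(np.uint8); y,x=np.where(m[:400,200:440]);print('yellow',x.min()+200,x.max()+200,y.min(),y.max())
E
```

```text
pos [529.8 291.5  68.9] x-head -0.57 turn [ 0.0008  0.0006 -0.0012] shift [-0.8 -3.1 38.9] F [-0.7  0.7 -3.2] w 63.0 g 66.5 t 21.2 j6 0.79
gap cols expected [[195. 130.]
 [425. 127.]
 [205. 233.]
 [418. 231.]]
128 []
190:539 193:338 196:204 199:83 202:251 205:434 208:538 211:557 214:558 217:563 220:567 223:564 226:568 229:576 232:579 235:579 238:584 241:585 244:585 247:583 250:587 253:590 256:592 259:595 262:599 265:600 268:603 271:603 274:602 277:610 280:605 283:270 286:280 289:274 292:269 295:264 298:263 301:265 304:269 307:267 310:267 313:273 316:269 319:268 322:268 325:265 328:265 331:267 334:270 337:268 340:266 343:266 346:264 349:265 352:267 355:265 358:269 361:272 364:266 367:268 370:268 373:271 376:272 379:271 382:271 385:272 388:270 391:272 394:268 397:267 400:266 403:265 406:267 409:371 412:425 415:554 418:458 421:278 424:85 427:239 430:293 433:546 436:584 439:572 442:567 445:557 448:555
yellow 224 373 231 399
```

carry_out(
  motion=[
    [0, 0, 0, -0.5, -2.5, 8, -0.1],
    [0, 0, 0, -0.5, -2.5, 18, -0.1],
    [0, 0, 0, -0.5, -2.5, 28, -0.1],
    [0, 0, 0, -0.5, -2.5, 34, -0.1],
    [0, 0, 0, -0.5, -2.5, 34, -0.1],
  ],
)

```text
clock: 21.88
position: [528.8, 294.6, 34.5]
ee_rot: [1.0, -0.004, -0.001, 0.001]
contact_force: [-0.9, -0.2, -2.0]
gripper_width: 62.9
grasp_force: 66.5
```

carry_out(
  motion=[
    [0, 0, 0, 0, 0, 2, -0.1],
    [0, 0, 0, 0, 0, 3, -0.1],
    [0, 0, 0, 0, 0, 3, -0.1],
  ],
)

```text
clock: 22.25
position: [529.2, 294.9, 32.4]
ee_rot: [1.0, -0.004, 0.0, -0.0]
contact_force: [0.6, 0.5, -2.5]
gripper_width: 62.9
grasp_force: 66.5
```

carry_out(
  motion=[
    [0, 0, 0, 0, 0, 1.5, -0.1],
    [0, 0, 0, 0, 0, 2.5, -0.1],
    [0, 0, 0, 0, 0, 2.5, -0.1],
  ],
)

```text
clock: 22.62
position: [529.1, 294.9, 30.0]
ee_rot: [1.0, -0.004, 0.0, -0.0]
contact_force: [-1.5, -0.6, -1.2]
gripper_width: 62.6
grasp_force: 66.7
```

carry_out(
  motion=[
    [0, 0, 0, 0, 0, 1, -0.1],
    [0, 0, 0, 0, 0, 1.5, -0.1],
    [0, 0, 0, 0, 0, 1.5, -0.1],
  ],
)

```text
clock: 23.0
position: [529.1, 294.9, 29.9]
ee_rot: [1.0, -0.004, 0.0, -0.0]
contact_force: [-3.0, -2.7, 8.0]
gripper_width: 62.8
grasp_force: 67.7
```

carry_out(
  motion=[
    [0, 0, 0, 0, 0, 0, 0.4],
    [0, 0, 0, 0, 0, 0, 0.7],
    [0, 0, 0, 0, 0, 0, 0.75],
    [0, 0, 0, 0, 0, -20, 0.75],
    [0, 0, 0, 0, 0, -75, 0.75],
  ],
)

```text
clock: 23.62
position: [527.6, 293.6, 100.8]
ee_rot: [1.0, -0.005, -0.003, 0.003]
contact_force: [1.2, 0.6, 0.5]
gripper_width: 74.8
grasp_force: 0.0
```

carry_out(
  motion=[
    [0, 0, 0, 0, 50, -15, 1],
    [0, 0, 0, -5, 105, -15, 1],
    [0, 0, 0, -10, 165, -15, 1],
    [0, 0, 0, -13, 220, -15, 1],
    [0, 0, 0, -16, 275, -15, 1],
  ],
)

```text
clock: 24.25
position: [510.6, 18.4, 118.4]
ee_rot: [1.0, -0.004, 0.0, -0.0]
contact_force: [0.8, 0.2, -0.7]
gripper_width: 85.5
grasp_force: 0.0
```

carry_out(
  motion=[
    [0, 0, 0.06, -3, 55, 0, 1],
    [0, 0, 0.12, -6, 110, 0, 1],
    [0, 0, 0.2, -8, 160, 0, 1],
    [0, 0, 0.204, -9, 200, 0, 1],
    [0, 0, 0.204, -9, 203, 0, 1],
  ],
)

```text
clock: 24.88
position: [499.6, -185.1, 118.0]
ee_rot: [0.994, -0.108, -0.0, 0.0]
contact_force: [0.0, -0.4, -0.1]
gripper_width: 85.2
grasp_force: 0.0
```

```bash
python3 - <<'E'
from h import *
go(504.6,-186.2,17,-12); g=cam('wrist','w12')
H,S,V=cv2.split(cv2.cvtColor(g['color'],cv2.COLOR_BGR2HSV))
m=((S>130)&(H<14)).astype(np.uint8)*255; m[:,:200]=0;m[:,440:]=0
c=max(cv2.findContours(m,0,1)[0],key=cv2.contourArea)[:,0]
print(c.min(0),c.max(0)); P=onplane(g,c,32)[:,:2].astype(np.float32); print(cv2.minAreaRect(P))
E
```

```text
pos [ 499.6 -185.1  118. ] x-head -12.42 turn [ 0.0002  0.0001 -0.0073] shift [  5.1   0.  101. ] F [ 0.  -0.4 -0.1] w 85.2 g 0.0 t 24.875 j6 1.4
[260 158] [379 326]
((505.12548828125, -186.71551513671875), (65.14837646484375, 100.07176971435547), 77.91947174072266)
```

carry_out(
  motion=[
    [0, 0, -0.006, 5.5, 0.5, 30, 1],
    [0, 0, -0.006, 5.5, 0.5, 60, 1],
    [0, 0, -0.006, 5.5, 0.5, 88, 1],
    [0, 0, -0.006, 5.5, 0.5, 99, 1],
    [0, 0, -0.006, 5.5, 0.5, 99, 1],
  ],
)

```text
clock: 25.55
position: [505.2, -183.9, 19.0]
ee_rot: [0.995, -0.103, -0.001, 0.0]
contact_force: [0.9, -0.5, 0.2]
gripper_width: 85.1
grasp_force: 0.0
```

carry_out(
  motion=[
    [0, 0, 0, 0, 0, 0, 0.6],
    [0, 0, 0, 0, 0, 0, 0.2],
    [0, 0, 0, 0, 0, 0, -0.1],
    [0, 0, 0, 0, 0, 0, -0.1],
  ],
)

```text
clock: 26.05
position: [506.4, -184.5, 20.9]
ee_rot: [0.995, -0.103, 0.002, 0.0]
contact_force: [-0.6, 2.1, 6.2]
gripper_width: 64.9
grasp_force: 68.3
```

carry_out(
  motion=[
    [0, 0, 0, 0, 0, -10, -0.1],
    [0, 0, 0, 0, 0, -40, -0.1],
    [0, 0, -0.06, 0, 0, -85, -0.1],
    [0, 0, -0.13, -6, -38, -100, -0.1],
    [0, 0, -0.198, -14, -88, -100, -0.1],
  ],
)

```text
clock: 26.68
position: [510.3, -95.3, 121.5]
ee_rot: [1.0, -0.005, 0.002, -0.0]
contact_force: [0.8, -0.3, -1.1]
gripper_width: 64.7
grasp_force: 67.5
```

carry_out(
  motion=[
    [0, 0, 0, 2, -56, 0, -0.1],
    [0, 0, 0, 4, -112, 0, -0.1],
    [0, 0, 0, 6, -168, 0, -0.1],
    [0, 0, 0, 8, -224, 0, -0.1],
    [0, 0, 0, 10, -280, 0, -0.1],
  ],
)

```text
clock: 27.3
position: [521.6, 186.0, 119.8]
ee_rot: [1.0, -0.004, 0.0, -0.0]
contact_force: [1.4, -0.5, -1.0]
gripper_width: 64.5
grasp_force: 67.5
```

```bash
python3 -c "
from h import *
go(529.8,393.5,75,-0.5)"
```

```text
pos [521.6 186.  119.8] x-head -0.51 turn [-0.0002 -0.0001 -0.0002] shift [   6.3 -207.6   44.9] F [ 1.4 -0.5 -1. ] w 64.5 g 67.5 t 27.3 j6 0.93
```

carry_out(
  motion=[
    [0, 0, 0, 2, -55, 0, -0.1],
    [0, 0, 0, 4, -110, 0, -0.1],
    [0, 0, 0, 5, -165, 5, -0.1],
    [0, 0, 0, 6, -204, 25, -0.1],
    [0, 0, 0, 6, -204, 45, -0.1],
  ],
)

```text
clock: 27.92
position: [529.5, 391.3, 73.9]
ee_rot: [1.0, -0.003, 0.0, -0.001]
contact_force: [-0.3, -0.6, -1.1]
gripper_width: 65.1
grasp_force: 67.5
```

carry_out(
  motion=[
    [0, 0, 0, 0, 0, 0, -0.1],
    [0, 0, 0, 0, 0, 0, -0.1],
  ],
)

```text
clock: 28.18
position: [530.2, 388.0, 75.3]
ee_rot: [1.0, -0.005, 0.0, -0.0]
contact_force: [0.1, -0.2, -0.6]
gripper_width: 64.6
grasp_force: 67.5
```

```bash
python3 - <<'E'
from h import *
import pickle
go(529.8,393.5,30,-0.5); g=cam('wrist','w13')
i=g['color'].sum(2)
print('expect gap/outer',project(g,[[600,344,22],[600,443,22],[590,393.5,22]]).round())
r=int(project(g,[[605,394,22]])[0][1]);print(r,' '.join(f'{c}:{i[r,c]}' for c in range(175,460,3)))
print('col 340',' '.join(f'{q}:{i[q,340]}' for q in range(90,260,3)))
H,S,V=cv2.split(cv2.cvtColor(g['color'],cv2.COLOR_BGR2HSV))
m=((S>130)&(H<14)&(V>30)); m[:,:240]=0;m[:,400:]=0
for q in range(130,330,20):
  c=np.where(m[q])[0]; print(q,c.min() if len(c) else 0,c.max() if len(c) else 0)
cv2.imwrite('pics/w13.png',cv2.convertScaleAbs(g['color'],alpha=1.6))
E
```

```text
pos [530.2 388.   75.3] x-head -0.52 turn [-0.0004 -0.0008 -0.0004] shift [-0.5 -5.4 45.3] F [ 0.1 -0.2 -0.6] w 64.6 g 67.5 t 28.175 j6 0.68
expect gap/outer [[416. 129.]
 [195. 131.]
 [306. 153.]]
118 175:706 178:703 181:707 184:707 187:706 190:708 193:477 196:319 199:304 202:167 205:395 208:499 211:528 214:530 217:536 220:544 223:539 226:542 229:547 232:551 235:553 238:553 241:556 244:552 247:556 250:558 253:556 256:556 259:556 262:561 265:558 268:557 271:555 274:563 277:558 280:554 283:558 286:561 289:560 292:554 295:371 298:378 301:375 304:239 307:248 310:246 313:250 316:249 319:246 322:255 325:251 328:254 331:253 334:258 337:256 340:255 343:259 346:261 349:255 352:262 355:253 358:254 361:257 364:256 367:260 370:259 373:264 376:259 379:265 382:259 385:265 388:263 391:259 394:255 397:244 400:539 403:560 406:554 409:539 412:435 415:265 418:71 421:198 424:312 427:530 430:528 433:512 436:510 439:505 442:501 445:499 448:494 451:491 454:491 457:484
col 340 90:553 93:555 96:559 99:560 102:570 105:245 108:257 111:252 114:256 117:252 120:254 123:255 126:258 129:255 132:253 135:255 138:254 141:261 144:260 147:259 150:263 153:195 156:113 159:111 162:131 165:204 168:252 171:259 174:255 177:252 180:255 183:256 186:251 189:154 192:86 195:98 198:109 201:100 204:120 207:114 210:113 213:114 216:117 219:114 222:112 225:115 228:105 231:109 234:111 237:116 240:112 243:110 246:115 249:111 252:109 255:115 258:117
130 0 0
150 0 0
170 0 0
190 248 396
210 240 399
230 240 399
250 240 399
270 240 399
290 240 399
310 240 399
```

carry_out(
  motion=[
    [0, 0, 0, 0, -5, 8, -0.1],
    [0, 0, 0, 0, -5, 20, -0.1],
    [0, 0, 0, 0, -5, 32, -0.1],
    [0, 0, 0, 0, -5, 40, -0.1],
    [0, 0, 0, 0, -5, 40, -0.1],
  ],
)

```text
clock: 28.85
position: [529.4, 392.8, 33.0]
ee_rot: [1.0, -0.004, -0.001, 0.001]
contact_force: [0.2, -0.4, -0.1]
gripper_width: 64.5
grasp_force: 67.5
```

carry_out(
  motion=[
    [0, 0, 0, 0, 0, 1, -0.1],
    [0, 0, 0, 0, 0, 2, -0.1],
    [0, 0, 0, 0, 0, 2, -0.1],
  ],
)

```text
clock: 29.22
position: [529.9, 393.4, 32.6]
ee_rot: [1.0, -0.004, 0.0, -0.0]
contact_force: [-0.7, -0.8, -1.2]
gripper_width: 64.9
grasp_force: 67.5
```

carry_out(
  motion=[
    [0, 0, 0, 0, 0, 1.5, -0.1],
    [0, 0, 0, 0, 0, 2.5, -0.1],
    [0, 0, 0, 0, 0, 2.5, -0.1],
  ],
)

```text
clock: 29.6
position: [529.9, 393.4, 30.0]
ee_rot: [1.0, -0.004, 0.0, -0.0]
contact_force: [-1.3, 0.2, 0.8]
gripper_width: 64.5
grasp_force: 67.6
```

carry_out(
  motion=[
    [0, 0, 0, 0, 0, 1, -0.1],
    [0, 0, 0, 0, 0, 1, -0.1],
  ],
)

```text
clock: 29.85
position: [529.9, 393.3, 29.9]
ee_rot: [1.0, -0.004, 0.0, -0.0]
contact_force: [-2.9, -0.9, 5.1]
gripper_width: 64.7
grasp_force: 68.2
```

carry_out(
  motion=[
    [0, 0, 0, 0, 0, 0, 0.4],
    [0, 0, 0, 0, 0, 0, 0.7],
    [0, 0, 0, 0, 0, 0, 0.75],
    [0, 0, 0, 0, 0, -20, 0.75],
    [0, 0, 0, 0, 0, -75, 0.75],
  ],
)

```text
clock: 30.48
position: [528.3, 391.7, 100.8]
ee_rot: [1.0, -0.005, -0.003, 0.003]
contact_force: [-0.2, 0.9, 1.0]
gripper_width: 74.6
grasp_force: 0.0
```

carry_out(
  motion=[
    [0, 0, 0, 0, 25, -50, 1],
    [0, 0, 0, 0, 50, -100, 1],
    [0, 0, 0, 0, 80, -150, 1],
    [0, 0, 0, 0, 110, -200, 1],
    [0, 0, 0, 0, 135, -240, 1],
  ],
)

```text
clock: 31.1
position: [528.7, 257.2, 346.2]
ee_rot: [1.0, -0.005, 0.001, -0.001]
contact_force: [0.0, 1.1, -0.1]
gripper_width: 85.5
grasp_force: 0.0
```

carry_out(
  motion=[
    [0, 0, 0, 0, 10, -20, 1],
    [0, 0, 0, 0, 10, -20, 1],
  ],
)

```text
clock: 31.35
position: [529.1, 248.0, 365.7]
ee_rot: [1.0, -0.005, 0.002, -0.001]
contact_force: [0.0, -0.0, 0.1]
gripper_width: 85.2
grasp_force: 0.0
```

```bash
python3 - <<'E'
from h import *
go(530,250,360,-0.5); g=cam('wrist')['color'][0:330,100:540]; s=cam('scene')['color'][165:375,165:445]
a=cv2.resize(cv2.convertScaleAbs(g,alpha=1.5),(440,330)); b=cv2.resize(s,(350,262))
o=np.zeros((600,800,3),np.uint8); o[:330,:440]=a; o[330:592,440:790]=b
cv2.imwrite('pics/fin.png',o)
E
```

```text
pos [529.1 248.  365.7] x-head -0.56 turn [-0.0028 -0.0034 -0.0011] shift [ 0.9 -2.   5.7] F [ 0.  -0.   0.1] w 85.2 g 0.0 t 31.35 j6 0.85
```

View pics/fin.png

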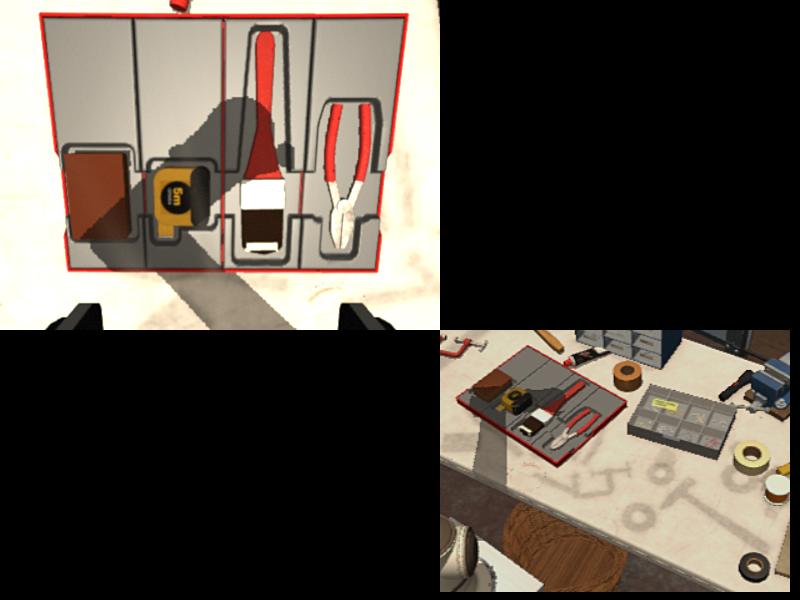

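All four tools lie in their own recesses: block (97,195), tape measure (180,200) with the hook in its bay, brush (263,140), pliers (345,175). Both rolls of tape are undisturbed, and each release height was the pick height plus the 9 mm recess floor (within 0.1 mm).

```bash
python3 -c "
from bench import *
print(job_done())"
```

```text
the job is handed in; nothing more can be done
None
```

The pliers, paint brush, tape measure and sanding block are each lying fully down in their own recess, the right way round; the rolls of tape were left alone, the gripper is empty and clear, and the job was handed in at about 31 s.

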